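# Bar the jar locker, free its sagging bolt and hold the gate ajar

## Robot

A 7-joint arm with a two-finger parallel gripper is mounted at the origin on a cart in front of the work surface, level with it; the furniture and walls round the work are solid. World frame = base frame: x ahead of the robot, y to its left, z up, the work surface at z = 0. Lengths are in m, angles in rad, forces in N, time in s.
With the tool pointing down it reaches from about 0.425 to 1.025 m from the base axis. Payload 3.6 kg.
Tool frame: the origin (TCP) lies between the finger pads; the fingertips stand 8 mm ahead of it and the grasp point (between the pads) lies 11 mm behind it (env.nose_length is the distance from the TCP to the fingertips, in m); z points along the fingers, y is the line along which they close (so a half turn about z gives the same grasp; the last joint's range is limited). The gripper opens to 85 mm and grips with 20 to 120 N. Pads are 22 mm wide; open, the fingers measure 114 mm over their backs; the gripper's body (76 mm by 85 mm) begins 54 mm behind the grasp point. The pads swing forward as they close: fully open they stand 13 mm farther back than shut.
Start: joints at [-1.353, 0.591, 0.048, 1.609, -0.033, 0.943, -0.034], TCP at [0.222, 0.69, 0.213] pointing down, gripper open.
Joint ranges: [-2.69, 2.69], [-0.47, 2.24], [-1.27, 1.36], [0.19, 2.51], [-1.53, 4.68], [0.08, 2.07], [-3.09, 3.09]. Speed limits (rad/s): [2.57, 2.57, 3.14, 3.14, 3.14, 3.14, 3.14].

## Interface

Orientations are given as a rotation vector (axis times angle).
In Python, from bench import env gives the robot as it stands.
- The arm moves only by the tool apply_moves, never from a script. Its argument "series" is one flat list of numbers, 6 for each row, row after row: the shift along the tool's x, y, z in mm, then the turn, a rotation vector about the tool's x, y, z in rad. A call has 1 to 20 rows; each row is the pose to reach, as a shift and turn from the pose commanded when the call began, along the tool's axes at that moment; what a row does not reach only later rows make up. A row lasts 1/10 s, in which the tool goes at most 50 mm and 8.59 degrees, less where a joint would pass 70% of its speed; a pose out of reach is approached as far as the arm can. A call with a gripper value outside its range is refused whole. "hand" is the opening, from -1 (shut) to 1 (fully open), so that 0 is half open, set as the call begins (left out, the last holds). The fingers move at their own pace and stop on an object; "grip_force" is the grip in N (left out, the last holds). Time passes only in rows, so rows that repeat a pose let the fingers close. It gives the time, the measured TCP pose, the force, the opening and the grip force at its end, in the units of the state.
- env.sense(): the state, without advancing time (a new reading comes with each control period).
- env.snapshot(name): name is "scene" or "side" or "wrist"; returns (picture, depth): 384x512x3 uint8, blue, green, red; 384x512 float32, m along the optical axis (not along the pixel's ray), 0 where there is no reading.
- env.calibration(name): a dict with "vfov" (degrees; the focal length in pixels is half the picture's height over the tangent of half this angle, whatever the lens; pixels are square), "cx", "cy" (the principal point, pixels), "origin" and "orientation" of the camera in the world. Camera axes: x right, y down, z forward; pixel columns grow to the right and rows downward; lengths in m; the calibration is good to about 2 mm. A picture is of the moment at which its call begins: read the wrist's pose just before it. calibration takes no time and is no camera call; for the wrist camera it gives the pose at the moment of the call.
- env.close_job(): hands the job in; it is judged then, once.
The state is a dict: "time": time; "q": joint angles; "joint_velocities": joint speeds; "tau": joint torques, N m; "ee_pos": TCP position; "ee_rot": TCP orientation; "contact_force": force on the tool from outside, world axes, zero at the start; "wrist_torque": the same for the moment, N m; "gripper_width": finger opening in m; "grip_force": force on a finger pad.
Only numpy, scipy, OpenCV 4.12 (cv2) and the standard library are available. Lean on these libraries where they do the work, as an engineer would, in place of code of your own. Each camera call takes 0.05 s, during which the arm holds its last target. There are 200 camera calls.

## Task

The ship is rolling: first lay the flat steel retaining bar across the low jar locker, down in the notches of its two steel posts and about centred, and let go of it, so that the jars stay in. Then take the upright knob of the gate's sagging barrel bolt, lift the bolt over the bent lip of its keeper while you draw it back towards the hinge, clear of the keeper, and pull the sprung gate about 25 degrees open. Finish while still holding the gate there (it shuts itself if let go), with the bar still in its notches, and leave the jars and the other tools where they are.

Things in the scene. Friction and masses are not known exactly. Their poses are not given: they have to be found in the camera images.
- locker: Low open grey locker fixed on the worktop, base x -85..85, y -97..107 mm from the origin (worktop height), walls 56 mm high. -x: gate side, towards the robot; +y: left, keeper side. Two steel posts at x = -25, y = +60 and -60 mm (10 mm thick in y), each with an open notch 34 mm wide in x between 8 mm cheeks; notch floors 75, cheek tops 95 mm up. Jars behind, up to 96 mm high.
- bar: Flat plain steel retaining bar, loose on the worktop, 22 (x) x 160 (y, its length) x 14 mm (z), 0.25 to 0.5 kg, symmetric end for end, a small dark hole near each end. Origin: centre of its underside. It belongs in the notches at x = -25 mm, y = 0 of the locker with its length along the locker's y axis, underside 75 mm above the worktop.
- gate: Low barred grey gate, 155 mm long, top rail 50 mm above the worktop, carrying the bolt in two tall steel straps (tops 96 mm up, 22 mm wide across the gate, centred 40 and 132 mm from the hinge axis). Origin: on the vertical hinge axis, at worktop height (x = -75 mm, y = -85 mm of the locker). The gate runs along its own +y from there; its -x side faces out.
- gate_hinge (a joint): Gate opening angle, rad: 0 shut, grows as the free end swings out (the locker's -x side, counterclockwise from above), stop at 1.0. A spring shuts it: 0.2 N m at 0, 0.36 N m at 0.4 rad. The bolt locks it while the bolt head is in the keeper.
- knob (a point): Grip point of the bolt's upright dark knob, a plain round pin 16 mm thick with a 19 mm cap. The point is 113 mm above the worktop while the bolt sags; the cap's top is 17 mm above it, and the knob is free down to 35 mm below it; the straps' tops are 17 mm below it. With the bolt home it is 105 mm from the hinge axis along the gate, directly over the gate; it moves with bolt and gate.
- bolt_slide (a joint): How far the bolt is drawn back towards the hinge (along the gate's own -y), m: 0 home, 0.034 fully drawn. Friction about 1 N. The gate is free above 0.021.
- bolt_lift (a joint): How far the bolt is lifted in its loose straps, m: 0 sagging (its weight, about 0.25 kg, pulls it down), 0.016 top of its play. The 28 mm bolt head hangs behind the keeper's upright lip, which stops the bolt within 0.003 of home unless it is lifted more than 0.007; it must stay lifted until it is drawn 0.021. Drawn that far it may sag again.
- paste_jar: Cream jar with ribbed white cap, 55 mm wide, 90 mm high, loose in the locker: bystander. Origin: centre of its underside.
- oil_cup: Small round grease tin, 74 mm wide, 57 mm high, loose in the locker: bystander. Origin: centre of its underside.
- extension_bar: Round socket extension bar with thick ends, 149 mm long (its y), 24 mm high, loose on the worktop: bystander, not the retaining bar. Origin: centre of its underside.
- driver_yellow: Screwdriver with yellow handle, 155 mm long (its y), 32 mm high, loose on the worktop: bystander. Origin: centre of its underside.

How it is judged:
On the way, in this order (a step that is already met when the one before it is completed fails the run):
1. the retaining bar lies in both notches, centred, and is let go (x of bar in the frame of locker between -0.033 and -0.017 m and y of bar in the frame of locker between -0.016 and 0.016 m and z of bar in the frame of locker between 0.071 and 0.079 m and angle between the y axis of bar and the y axis of locker, either way round below 0.1 rad and angle between bar's own z axis and vertical below 0.06 rad and contact force between bar and the fingers below 0.1 N), for 0.3 s.
2. the bolt is drawn out of its keeper (value of joint bolt_slide above 0.025 m), for 0.1 s.
At the end, for the whole second after the job is handed in: The bar lies at rest in both notches (within 8 mm across, 16 mm along, 4 mm in height, 0.1 rad), untouched by the fingers and the gate; the bolt is drawn more than 25 mm; the fingers hold the gate (more than 1 N of contact with gate or bolt) still at 0.30 to 0.60 rad (17 to 34 degrees) (all of step 1 and linear speed of bar below 0.02 m/s and value of joint bolt_slide above 0.025 m and value of joint gate_hinge between 0.3 and 0.6 rad and velocity of joint gate_hinge between -0.1 and 0.1 rad/s and contact force between gate and the fingers above 1 N and contact force between bar and gate below 0.2 N); the arm keeps its last pose, push and grip.
It fails at once if the gate opens while the retaining bar is not in its notches (value of joint gate_hinge above 0.08 rad and not (x of bar in the frame of locker between -0.033 and -0.017 m and y of bar in the frame of locker between -0.016 and 0.016 m and z of bar in the frame of locker between 0.071 and 0.079 m and angle between the y axis of bar and the y axis of locker, either way round below 0.1 rad and angle between bar's own z axis and vertical below 0.06 rad)).
It fails at once if a jar in the locker is knocked over or shoved about (distance of any of paste_jar, oil_cup from where it was at the start of the episode above 0.03 m or angle between any of paste_jar, oil_cup's own z axis and vertical above 0.3 rad).
It fails at once if another tool is moved (distance of any of extension_bar, driver_yellow from where it was at the start of the episode above 0.04 m).
It also fails if it takes over 45 s, if anything falls off the work surface, if the arm or the gripper's body presses on something with over 40 N, if the wrist force passes 120 N, or if a joint passes its speed limit or range.

## Working session

There is one attempt and no reset: what is moved stays moved. The work goes in short steps, Python scripts to look and compute and a tool call to move; the robot and the scene stay as the last step left them, time stands still between calls to the robot, and variables do not carry over. Pictures are saved under pics/ and viewed, at most 10 in all, crops included, and the job is handed in when it is done.

Besides the shell and the picture viewer there is one more tool, called after "Call:" as a command line: name --argument value ..., lists and objects as JSON in quotes. apply_moves: Moves the arm, as the interface text tells. Its arguments: {"type":"object","properties":{"series":{"type":"array","items":{"type":"number"}},"hand":{"type":"number"},"grip_force":{"type":"number"}},"required":["series"]}

```bash
mkdir -p pics; ls; cat > h.py <<'E'
import numpy as np, cv2
from scipy.spatial.transform import Rotation as R
from bench import env
def cal(n):
    c=env.calibration(n); o=np.array(c["orientation"],float)
    M=R.from_rotvec(o).as_matrix() if o.size==3 else (o.reshape(3,3) if o.size==9 else None)
    return 192/np.tan(np.radians(c["vfov"])/2),c["cx"],c["cy"],np.array(c["origin"]),M
def cloud(d,k):
    f,cx,cy,o,M=k; v,u=np.mgrid[:384,:512]
    return np.dstack([(u-cx)/f*d,(v-cy)/f*d,d])@M.T+o
def ray(u,v,z,k):
    f,cx,cy,o,M=k; r=M@np.array([(u-cx)/f,(v-cy)/f,1]); return o+r*(z-o[2])/r[2]
E
python3 - <<'E'
from h import *
for n in("scene","side","wrist"):
    print(n,env.calibration(n)); p,d=env.snapshot(n); cv2.imwrite(f"pics/{n}0.png",p); np.savez(f"{n}0.npz",p=p,d=d); print((d>0).mean())
print(env.sense())
E
```

```text
pics
scene {'vfov': 43.56410743276452, 'cx': 251.68174217107438, 'cy': 190.17388711121833, 'origin': array([-0.17395258, -0.81627539,  1.03889471]), 'orientation': array([-2.21983962,  0.74181571, -0.31488853])}
0.9950103759765625
side {'vfov': 51.8271332040885, 'cx': 259.2859399250636, 'cy': 189.07581084118556, 'origin': array([ 0.22648565, -1.10082914,  0.74056535]), 'orientation': array([-2.08065191,  0.17222676, -0.12453633])}
0.984466552734375
wrist {'vfov': 69.45686551844616, 'cx': 254.59508633577528, 'cy': 185.91084027991198, 'origin': array([0.1470915 , 0.7130705 , 0.37278808]), 'orientation': array([2.32956107, 1.69941205, 0.25622806])}
0.9959513346354166
{'time': 0.15, 'q': array([-1.35352242,  0.59191747,  0.04832169,  1.60953194, -0.03325751,
        0.94271427, -0.03369349]), 'joint_velocities': array([ 7.68827988e-04, -2.67007192e-03, -1.79339176e-03, -3.39824820e-03,
        4.23286355e-05, -6.10061040e-05,  7.11772101e-04]), 'tau': array([ 2.43600261e-03, -5.49246740e+01,  1.54931612e+00, -1.98452693e+01,
        9.49491601e-03,  5.66632545e-03,  2.02437000e-06]), 'ee_pos': array([0.22150086, 0.68962197, 0.21249571]), 'ee_rot': array([-4.86021464e-01, -3.10363198e+00,  2.76780302e-03]), 'contact_force': array([ 0.23231197, -0.31538439, -0.24346918]), 'wrist_torque': array([ 0.00158542, -0.00056293, -0.02667844]), 'grip_force': 0.0, 'gripper_width': 0.08550484901576247}
```

View pics/scene0.png

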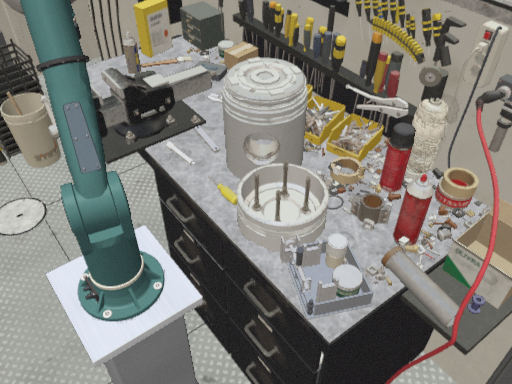

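View pics/side0.png

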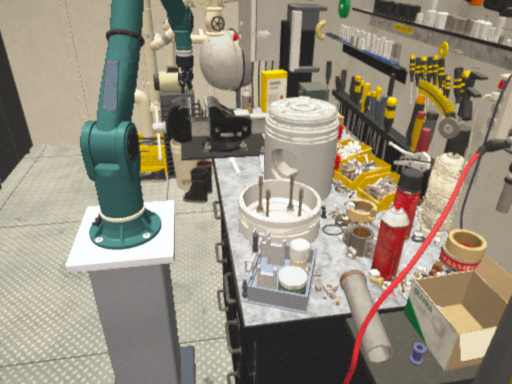

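The scene view shows the locker near (325,275), the yellow driver near (228,192), and two thin light bars near (180,152) and (205,137). I'll enlarge these areas.

```bash
python3 - <<'E'
from h import *
s=np.load("scene0.npz"); a=s["p"]
A=cv2.resize(a[225:315,270:380],None,fx=4.5,fy=4.5,interpolation=cv2.INTER_CUBIC)[:400,:480]
B=cv2.resize(a[110:210,140:250],None,fx=4,fy=4,interpolation=cv2.INTER_CUBIC)[:400,:320]
cv2.imwrite("pics/c1.png",np.hstack([A,B]))
c=cloud(s["d"],cal("scene"))
for u,v in((180,152),(171,147),(192,162),(205,137),(228,192),(336,243),(346,278),(320,260),(290,240),(190,130)): print(u,v,c[v,u].round(3))
E
```

```text
180 152 [0.4   0.373 0.016]
171 147 [0.389 0.414 0.017]
192 162 [0.407 0.306 0.011]
205 137 [0.518 0.399 0.01 ]
228 192 [0.408 0.095 0.03 ]
336 243 [ 0.482 -0.291  0.096]
346 278 [ 0.444 -0.371  0.064]
320 260 [ 0.468 -0.258  0.005]
290 240 [ 0.405 -0.2    0.078]
190 130 [ 0.506  0.484 -0.002]
```

View pics/c1.png

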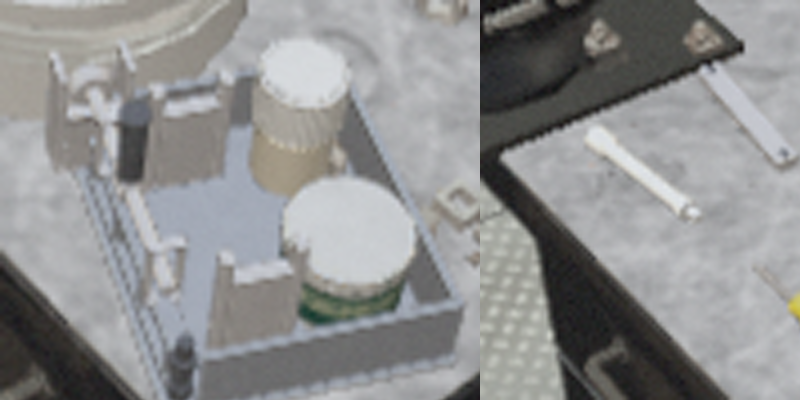

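The crop shows the round extension bar with its thick ends at scene (180,152). The flat bar with dark end holes runs about (198,127)-(215,150), close to the vise plate. The locker shows its two posts, the knob at about (299,256), and the jars. Now I'll measure.

```bash
python3 - <<'E'
from h import *
for n in("scene","side"):
    s=np.load(n+"0.npz"); c=cloud(s["d"],cal(n)); z=c[...,2]; p=s["p"].astype(int)
    box=(c[...,0]>.45)&(c[...,0]<.6)&(c[...,1]>.28)&(c[...,1]<.52)
    m=box&(z>.007)&(z<.022)
    nn,l,st,ce=cv2.connectedComponentsWithStats(m.astype(np.uint8))
    for i in range(1,nn):
        if st[i,4]>30:
            q=c[l==i]; r=cv2.minAreaRect((q[:,:2]*1000).astype(np.float32)); print(n,st[i],q[:,2].mean().round(4),r,cv2.boxPoints(r).round())
    # plate nearby
    b=(c[...,0]>.3)&(c[...,0]<.75)&(c[...,1]>.28)&(c[...,1]<.75)&(z>.03)&(z<.4)
    q=c[b]; print("tall y min by x:",[(x,q[(q[:,0]>x)&(q[:,0]<x+.05)][:,1].min().round(3),q[(q[:,0]>x)&(q[:,0]<x+.05)][:,2].max().round(3)) for x in np.arange(.3,.75,.05) if ((q[:,0]>x)&(q[:,0]<x+.05)).sum()>5])
    # locker walls
    L=(c[...,0]>.3)&(c[...,0]<.6)&(c[...,1]>-.5)&(c[...,1]<-.1)
    for lo,hi in((.052,.060),(.088,.1),(.1,.14)):
        m=(L&(z>lo)&(z<hi)).astype(np.uint8); nn,l,st,ce=cv2.connectedComponentsWithStats(m,connectivity=8)
        for i in range(1,nn):
            if st[i,4]>8:
                q=c[l==i]; r=cv2.minAreaRect((q[:,:2]*1000).astype(np.float32)); print(n,lo,st[i],q.mean(0).round(3),[np.round(t,1) for t in r])
E
```

```text
scene [172 116  47  37 417] 0.0131 ((512.1463623046875, 414.6905212402344), (123.63285064697266, 210.37193298339844), 0.07863927632570267) [[450. 520.]
 [450. 309.]
 [574. 310.]
 [574. 520.]]
tall y min by x: [(np.float64(0.3), np.float64(0.513), np.float64(0.225)), (np.float64(0.35), np.float64(0.508), np.float64(0.212)), (np.float64(0.39999999999999997), np.float64(0.509), np.float64(0.174)), (np.float64(0.44999999999999996), np.float64(0.515), np.float64(0.168)), (np.float64(0.49999999999999994), np.float64(0.485), np.float64(0.151)), (np.float64(0.5499999999999999), np.float64(0.28), np.float64(0.32)), (np.float64(0.5999999999999999), np.float64(0.281), np.float64(0.325)), (np.float64(0.6499999999999999), np.float64(0.281), np.float64(0.324)), (np.float64(0.7), np.float64(0.6), np.float64(0.119))]
scene 0.052 [303 206   6   3  13] [ 0.536 -0.116  0.055] [array([ 535.4, -115.8]), array([ 6.7, 16. ]), np.float64(26.5)]
scene 0.052 [316 217  10  11  16] [ 0.527 -0.19   0.056] [array([ 529.2, -189.9]), array([48.4,  6.2]), np.float64(18.5)]
scene 0.052 [299 229  17   9  38] [ 0.471 -
[... 7828 characters left out ...]
   4   4  12] [ 0.368 -0.357  0.092] [array([ 369.2, -355.7]), array([13.2,  6.6]), np.float64(62.3)]
side 0.088 [274 268   4   4  13] [ 0.406 -0.374  0.092] [array([ 406.6, -372.5]), array([12. ,  6.9]), np.float64(61.1)]
side 0.1 [299 196   5  12  39] [ 0.538 -0.116  0.121] [array([ 537.7, -116.2]), array([10.9, 11.6]), np.float64(58.5)]
side 0.1 [266 198   4  11  35] [ 0.438 -0.108  0.121] [array([ 436.4, -107.2]), array([ 8.6, 11.6]), np.float64(45.0)]
side 0.1 [241 200  80  25 493] [ 0.473 -0.17   0.108] [array([ 478.8, -152. ]), array([102.4, 241.2]), np.float64(89.6)]
side 0.1 [252 233   7  12  69] [ 0.373 -0.276  0.119] [array([ 372.5, -273.4]), array([18.4, 16. ]), np.float64(81.1)]
```

```bash
cat >> h.py <<'E'
def tool(yaw): # tool down, tool y (closing line) at world angle yaw
    y=np.array([np.cos(yaw),np.sin(yaw),0]); z=np.array([0,0,-1.]); return np.column_stack([np.cross(y,z),y,z])
def mv(p,yaw=None,s=None):
    s=s or env.sense(); T=R.from_rotvec(s["ee_rot"]); d=T.inv().apply(np.array(p)-s["ee_pos"])*1000
    best=None
    if yaw is not None:
        for k in(0,np.pi):
            r=(T.inv()*R.from_matrix(tool(yaw+k))).as_rotvec()
            if best is None or np.linalg.norm(r)<np.linalg.norm(best): best=r
    print("shift",d.round(1),"turn",None if best is None else best.round(4))
E
python3 - <<'E'
from h import *
s=np.load("scene0.npz"); c=cloud(s["d"],cal("scene")); z=c[...,2]
m=np.zeros((384,512),bool); m[122:156,192:224]=1
m&=(z>.007)&(z<.02)&(c[...,0]>.47)
n,l,st,ce=cv2.connectedComponentsWithStats(m.astype(np.uint8),connectivity=4)
for i in range(1,n):
    if st[i,4]>20:
        q=c[l==i]; print(st[i],q.mean(0).round(3),cv2.minAreaRect((q[:,:2]*1000).astype(np.float32)))
for n in("scene","side"):
    s=np.load(n+"0.npz"); c=cloud(s["d"],cal(n)); z=c[...,2]
    for b in((.04,.1),(.1,.2),(.2,.4)):
        g=(z>b[0])&(z<b[1])&(c[...,0]>.25)&(c[...,0]<.8)&(c[...,1]>.2)&(c[...,1]<.8)
        q=c[g]; print(n,b,[(round(y,2),q[(abs(q[:,1]-y)<.025)][:,0].min().round(3),q[(abs(q[:,1]-y)<.025)][:,0].max().round(3)) for y in np.arange(.225,.75,.05) if (abs(q[:,1]-y)<.025).sum()>3])
mv([.48,.42,.36],None); mv([.222,.69,.36])
E
```

```text
[192 122  27  31 233] [0.52  0.405 0.012] ((516.7568359375, 401.3013000488281), (185.0804443359375, 55.23158264160156), 72.54753112792969)
scene (0.04, 0.1) [(np.float64(0.22), np.float64(0.484), np.float64(0.495)), (np.float64(0.53), np.float64(0.283), np.float64(0.463)), (np.float64(0.58), np.float64(0.25), np.float64(0.667)), (np.float64(0.63), np.float64(0.283), np.float64(0.706))]
scene (0.1, 0.2) [(np.float64(0.22), np.float64(0.483), np.float64(0.502)), (np.float64(0.53), np.float64(0.295), np.float64(0.469)), (np.float64(0.58), np.float64(0.25), np.float64(0.702)), (np.float64(0.63), np.float64(0.251), np.float64(0.709)), (np.float64(0.68), np.float64(0.285), np.float64(0.661))]
scene (0.2, 0.4) [(np.float64(0.22), np.float64(0.484), np.float64(0.724)), (np.float64(0.28), np.float64(0.508), np.float64(0.703)), (np.float64(0.53), np.float64(0.295), np.float64(0.353)), (np.float64(0.58), np.float64(0.294), np.float64(0.352)), (np.float64(0.63), np.float64(0.293), np.float64(0.358)), (np.float64(0.68), np.float64(0.25), np.float64(0.351))]
side (0.04, 0.1) [(np.float64(0.22), np
[... 429 characters left out ...]
(0.296), np.float64(0.487)), (np.float64(0.58), np.float64(0.25), np.float64(0.564)), (np.float64(0.63), np.float64(0.253), np.float64(0.579)), (np.float64(0.68), np.float64(0.294), np.float64(0.438))]
side (0.2, 0.4) [(np.float64(0.22), np.float64(0.487), np.float64(0.725)), (np.float64(0.28), np.float64(0.528), np.float64(0.699)), (np.float64(0.53), np.float64(0.296), np.float64(0.352)), (np.float64(0.58), np.float64(0.294), np.float64(0.355)), (np.float64(0.63), np.float64(0.296), np.float64(0.356)), (np.float64(0.68), np.float64(0.25), np.float64(0.355)), (np.float64(0.73), np.float64(0.25), np.float64(0.254))]
shift [-328.6 -178.  -147.1] turn None
shift [  -0.4    0.3 -147.5] turn None
```

Call:
apply_moves --series '[0, 0, -45, 0, 0, 0, 0, 0, -90, 0, 0, 0, 0, 0, -147, 0, 0, 0, -40, -22, -147, 0, 0, 0, -80, -44, -147, 0, 0, 0, -120, -66, -147, 0, 0, 0, -160, -88, -147, 0, 0, 0, -200, -110, -147, 0, 0, 0, -240, -132, -147, 0, 0, 0, -280, -154, -147, 0, 0, 0, -320, -178, -147, 0, 0, 0, -320, -178, -147, 0, 0, 0, -320, -178, -147, 0, 0, 0]'

```text
time: 1.45
ee_pos: [0.4731, 0.4211, 0.3602]
ee_rot: [-0.493, -3.103, 0.001]
contact_force: [-1.1, 0.4, -0.5]
gripper_width: 0.0856
grip_force: 0.0
```

```bash
python3 - <<'E'
from h import *
k=cal("wrist"); p,d=env.snapshot("wrist"); np.savez("w1.npz",p=p,d=d); cv2.imwrite("pics/w1.png",p)
s=env.sense(); print(s["ee_pos"],s["ee_rot"],s["q"])
c=cloud(d,k); z=c[...,2]
m=(z>.007)&(z<.02)&(c[...,0]>.45)&(c[...,1]>.3)&(c[...,1]<.52)&(c[...,0]<.6)
n,l,st,ce=cv2.connectedComponentsWithStats(m.astype(np.uint8),connectivity=4)
for i in range(1,n):
    if st[i,4]>100:
        q=c[l==i]; print(st[i],q.mean(0).round(4),cv2.minAreaRect((q[:,:2]*1000).astype(np.float32)))
E
```

```text
[0.47157715 0.4230105  0.36010764] [-4.86832750e-01 -3.10260197e+00 -8.61330257e-05] [-0.90667893  0.34535016  0.14303191  1.66433701 -0.05416694  1.13629624
  0.51037332]
[ 283  116   38   67 1159] [0.5034 0.4997 0.0152] ((510.4779357910156, 500.2841491699219), (39.42097854614258, 120.45083618164062), 89.99810028076172)
[206 156  85  28 985] [0.5151 0.3936 0.0134] ((515.7056274414062, 392.6479187011719), (159.42129516601562, 22.2927188873291), 83.4854507446289)
```

View pics/w1.png

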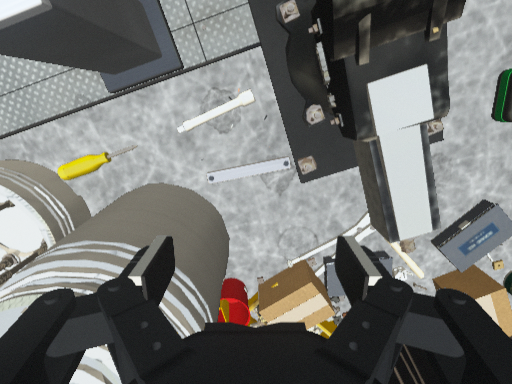

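The wrist view shows the flat bar with its two holes at (207,177)-(290,162), and the extension bar and driver well clear. Depth gives the bar centre at (0.516, 0.393), long axis 83.5°.

```bash
python3 - <<'E'
from h import *
mv([.5143,.3807,.10],np.radians(-6.5))
E
```

```text
shift [-53.9 -27.2 260.1] turn [-8.000e-04 -8.000e-04  1.373e+00]
```

Call:
apply_moves --series '[-6, -3, 26, 0, 0, 0.14, -11, -6, 52, 0, 0, 0.28, -16, -8, 78, 0, 0, 0.42, -22, -11, 104, 0, 0, 0.56, -27, -14, 130, 0, 0, 0.7, -32, -16, 156, 0, 0, 0.84, -38, -19, 182, 0, 0, 0.98, -43, -22, 208, 0, 0, 1.12, -49, -25, 234, 0, 0, 1.26, -54, -27, 260, 0, 0, 1.373, -54, -27, 260, 0, 0, 1.373, -54, -27, 260, 0, 0, 1.373]' --hand 0

```text
time: 2.7
ee_pos: [0.5138, 0.3824, 0.1001]
ee_rot: [-2.337, -2.098, 0.002]
contact_force: [-0.4, -0.4, 0.2]
gripper_width: 0.0427
grip_force: 0.0
```

```bash
python3 - <<'E'
from h import *
s=env.sense(); print(s["ee_pos"],s["q"],s["gripper_width"],env.nose_length); mv([.5143,.3807,.011],np.radians(-6.5))
k=cal("wrist"); p,d=env.snapshot("wrist"); np.savez("w2.npz",p=p,d=d)
c=cloud(d,k); z=c[...,2]
m=(z>.008)&(z<.02)&(c[...,0]>.45)&(c[...,1]>.3)&(c[...,1]<.49)&(c[...,0]<.6)
n,l,st,ce=cv2.connectedComponentsWithStats(m.astype(np.uint8),connectivity=4)
for i in range(1,n):
    if st[i,4]>100:
        q=c[l==i]; print(st[i],q.mean(0).round(4),cv2.minAreaRect((q[:,:2]*1000).astype(np.float32)))
E
```

```text
[0.51378916 0.38242375 0.10007858] [-0.97481722  0.65857044  0.3905675   1.89660926 -0.38990321  0.66248061
 -0.45440196] 0.0426520175471556 0.008
shift [-1.6  0.8 89.1] turn [-0.0014  0.0002  0.0055]
[ 166   51  149   30 1709] [0.5087 0.485  0.0151] ((510.93048095703125, 485.490478515625), (121.70671081542969, 8.97741413116455), 0.003878100775182247)
[ 247   81   26  169 4029] [0.5177 0.4008 0.0137] ((516.84814453125, 392.863525390625), (159.44186401367188, 22.04592514038086), 83.55413818359375)
[326 241  26  11 158] [0.5877 0.3105 0.0141] ((588.0693969726562, 310.6211242675781), (23.436901092529297, 3.0876636505126953), 10.03300952911377)
```

Call:
apply_moves --series '[-1, 1, 45, 0, 0, 0.005, -1, 2, 80, 0, 0, 0.005, -1, 2, 89, 0, 0, 0.005, -1, 2, 89, 0, 0, 0.005]'

```text
time: 3.15
ee_pos: [0.5166, 0.3801, 0.0115]
ee_rot: [-2.346, -2.088, 0.001]
contact_force: [-0.2, 0.0, 0.5]
gripper_width: 0.0426
grip_force: 0.0
```

Call:
apply_moves --series '[0, 0, 0, 0, 0, 0, 0, 0, 0, 0, 0, 0, 0, 0, 0, 0, 0, 0, 0, 0, 0, 0, 0, 0, 0, 0, 0, 0, 0, 0]' --hand -1 --grip_force 80

```text
time: 3.65
ee_pos: [0.5172, 0.3797, 0.012]
ee_rot: [2.348, 2.087, 0.001]
contact_force: [-0.2, 0.1, 0.0]
gripper_width: -0.0001
grip_force: 0.0
```

```bash
python3 - <<'E'
from h import *
k=cal("wrist"); p,d=env.snapshot("wrist"); cv2.imwrite("pics/w3.png",p)
c=cloud(d,k); z=c[...,2]
m=(z>.008)&(z<.02)&(c[...,0]>.45)&(c[...,1]>.3)&(c[...,1]<.482)&(c[...,0]<.6)
n,l,st,ce=cv2.connectedComponentsWithStats(m.astype(np.uint8),connectivity=4)
for i in range(1,n):
    if st[i,4]>100:
        q=c[l==i]; print(st[i],q.mean(0).round(4),cv2.minAreaRect((q[:,:2]*1000).astype(np.float32)))
s=env.sense(); print(s["ee_pos"],s["gripper_width"],s["contact_force"],R.from_rotvec(s["ee_rot"]).as_matrix().round(3))
E
```

```text
[ 107   33  235   35 1053] [0.5118 0.4814 0.0128] ((511.0085754394531, 481.35284423828125), (1.2842239141464233, 121.8514404296875), 89.99191284179688)
[ 234   66   41  167 6013] [0.5211 0.4299 0.0137] ((520.3717651367188, 423.60955810546875), (98.34904479980469, 22.11432456970215), 83.51021575927734)
[250 300  10  12 105] [0.5082 0.3194 0.014 ] ((508.1982421875, 319.4057312011719), (11.029382705688477, 6.3298563957214355), 83.70933532714844)
[334 308  18  13 105] [0.5682 0.3054 0.0141] ((568.3419799804688, 305.26507568359375), (9.373445510864258, 2.465480089187622), 15.362655639648438)
[0.51711118 0.37963155 0.01180515] 7.267801996223572e-05 [ 0.54256809 -0.95397915 -0.48632268] [[ 0.118  0.993  0.   ]
 [ 0.993 -0.118  0.   ]
 [ 0.     0.    -1.   ]]
```

View pics/w3.png

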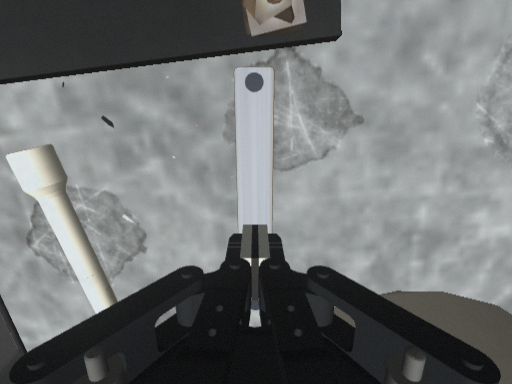

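The view shows the fingers shut on or over the bar top, with their tips near (256,228) and the bar unmoved. I'll measure the tip height.

```bash
python3 - <<'E'
from h import *
k=cal("wrist"); p,d=env.snapshot("wrist"); c=cloud(d,k)
for u in(240,247,265,272):
    for v in(226,230,234,238,245,255,262): print(u,v,c[v,u].round(4),p[v,u])
s=env.snapshot("side"); c=cloud(s[1],cal("side"))
g=(abs(c[...,0]-.517)<.05)&(abs(c[...,1]-.38)<.03)&(c[...,2]>.0)
v,u=np.nonzero(g); print(u.min(),u.max(),v.min(),v.max()); q=c[g]; dark=s[0][g].max(1)<90; print(np.sort(q[dark][:,2])[:10].round(4))
E
```

```text
240 226 [0.5062 0.3806 0.0134] [200 196 189]
240 230 [0.5059 0.3781 0.0139] [198 192 186]
240 234 [0.5083 0.3872 0.0374] [34 35 33]
240 238 [0.5085 0.3872 0.0419] [33 31 32]
240 245 [0.5089 0.3872 0.0493] [27 32 27]
240 255 [0.5102 0.3909 0.0648] [79 81 82]
240 262 [0.5111 0.3937 0.0748] [24 22 20]
247 226 [0.5126 0.3909 0.0362] [86 91 89]
247 230 [0.5127 0.3909 0.041 ] [85 89 87]
247 234 [0.5128 0.391  0.0458] [82 85 85]
247 238 [0.5129 0.3908 0.0496] [85 87 87]
247 245 [0.5131 0.3911 0.057 ] [84 86 85]
247 255 [0.5134 0.3913 0.0661] [83 87 88]
247 262 [0.5137 0.3919 0.0724] [27 25 24]
265 226 [0.5222 0.3896 0.0357] [85 90 89]
265 230 [0.5221 0.3903 0.0421] [85 91 89]
265 234 [0.5219 0.3898 0.0454] [84 87 89]
265 238 [0.5217 0.3902 0.0503] [84 87 87]
265 245 [0.5215 0.39   0.0568] [85 89 88]
265 255 [0.5212 0.3903 0.066 ] [81 87 86]
265 262 [0.5211 0.3913 0.073 ] [23 26 23]
272 226 [ 0.5264  0.3714 -0.0007] [116 120 120]
272 230 [5.261e-01 3.690e-01 4.000e-04] [111 115 115]
272 234 [0.5255 0.3856 0.0382] [30 29 28]
272 238 [0.5252 0.386  0.0433] [33 31 29]
272 245 [0.5248 0.3856 0.0497] [29 28 28]
272 255 [0.5242 0.3853 0.0584] [31 30 29]
272 262 [0.5239 0.3926 0.0754] [23 21 21]
251 278 44 167
[0.0473 0.0497 0.0546 0.0556 0.0576 0.0596 0.066  0.0681 0.0691 0.0706]
```

The fingertips are really at z≈0.035, well above the bar, so I need to go lower. I'll open, then step down with checks.

Call:
apply_moves --series '[0, 0, 0, 0, 0, 0, 0, 0, 0, 0, 0, 0, 0, 0, 0, 0, 0, 0, 0, 0, 0, 0, 0, 0]' --hand -0.1

```text
time: 4.2
ee_pos: [0.517, 0.3794, 0.0114]
ee_rot: [2.349, 2.087, -0.0]
contact_force: [-0.8, -0.2, -0.4]
gripper_width: 0.0385
grip_force: 0.0
```

```bash
python3 - <<'E'
from h import *
s=env.sense(); k=cal("wrist"); p,d=env.snapshot("wrist"); cv2.imwrite("pics/w4.png",p); c=cloud(d,k)
print(s["ee_pos"],s["gripper_width"],s["contact_force"])
for u in range(200,320,6):
    col=c[190:300,u]; g=col[:,2]>.02
    if g.any():
        v=190+np.nonzero(g)[0][0]; print(u,v,c[v,u].round(4),c[v+1,u].round(4),p[v+1,u])
E
```

```text
[0.51699935 0.37943906 0.0113609 ] 0.038541998704349496 [-0.81306722 -0.24076042 -0.38755548]
200 234 [0.4871 0.3902 0.0382] [0.4869 0.3894 0.0378] [45 45 44]
206 228 [0.4913 0.394  0.0397] [0.491  0.393  0.0388] [100 103 102]
212 223 [0.5243 0.4553 0.1718] [4.860e-01 3.782e-01 2.000e-04] [159 161 157]
218 225 [0.4966 0.3923 0.0339] [0.4969 0.3926 0.0357] [43 44 42]
224 250 [0.5243 0.4553 0.1718] [0.4911 0.3571 0.001 ] [155 155 153]
236 260 [0.5243 0.4553 0.1718] [ 0.4981  0.3476 -0.    ] [152 153 149]
242 271 [0.5243 0.4553 0.1718] [0.5031 0.3479 0.0143] [201 195 187]
260 241 [0.5243 0.4553 0.1718] [0.5174 0.3682 0.0138] [194 186 179]
272 200 [0.5243 0.4553 0.1718] [0.5278 0.395  0.0134] [124 131 136]
284 207 [0.5243 0.4553 0.1718] [5.355e-01 3.841e-01 3.000e-04] [172 173 168]
290 222 [0.5243 0.4553 0.1718] [5.386e-01 3.727e-01 3.000e-04] [159 159 156]
296 225 [0.5388 0.3879 0.035 ] [0.5387 0.3876 0.0357] [87 90 88]
302 226 [0.5419 0.3872 0.0357] [0.5417 0.3873 0.037 ] [85 89 88]
308 234 [0.5445 0.3832 0.0378] [0.5443 0.3834 0.0392] [43 44 41]
314 236 [0.5475 0.3821 0.0386] [0.5472 0.3825 0.0404] [30 29 29]
```

Call:
apply_moves --series '[0, -2, 10, 0, 0, 0, 0, -2, 18, 0, 0, 0, 0, -2, 18, 0, 0, 0]'

```text
time: 4.55
ee_pos: [0.5136, 0.3791, -0.0083]
ee_rot: [-2.348, -2.087, 0.005]
contact_force: [-0.2, 0.4, 0.4]
gripper_width: 0.0385
grip_force: 0.0
```

```bash
cat > tip.py <<'E'
from h import *
s=env.sense(); k=cal("wrist"); p,d=env.snapshot("wrist"); cv2.imwrite("pics/w5.png",p); c=cloud(d,k)
print(s["ee_pos"],s["gripper_width"],s["contact_force"])
for u in (200,206,212,218,296,299,302,308,314):
    col=c[190:300,u]; g=(col[:,2]>.006)&(col[:,2]<.1)
    if g.any():
        v=190+np.nonzero(g)[0][0]; print(u,v,c[v,u].round(4),c[v+2,u].round(4),p[v+1,u])
E
python3 tip.py
```

```text
[ 0.51362238  0.37912932 -0.00833095] 0.03848103827564809 [-0.20893794  0.44239532  0.44442876]
200 234 [0.4838 0.3898 0.0185] [0.4841 0.3895 0.0201] [42 41 41]
206 228 [0.4876 0.3929 0.0184] [0.4879 0.3927 0.0204] [104 106 105]
212 225 [0.4903 0.3927 0.015 ] [0.4904 0.3923 0.0167] [86 89 89]
218 225 [0.4935 0.3923 0.0149] [0.4939 0.3926 0.0181] [39 37 39]
296 225 [0.5355 0.3875 0.0152] [0.5351 0.3879 0.0182] [87 92 90]
299 225 [0.5373 0.3868 0.014 ] [0.5368 0.3873 0.0175] [86 90 88]
302 226 [0.5386 0.3872 0.0164] [0.5383 0.3869 0.0181] [85 87 88]
308 234 [0.5414 0.3825 0.0172] [0.5409 0.3827 0.0199] [45 46 45]
314 236 [0.5441 0.3821 0.0195] [0.5434 0.383  0.0231] [30 32 28]
```

Call:
apply_moves --series '[0, 0, 6, 0, 0, 0, 0, 0, 10, 0, 0, 0, 0, 0, 10, 0, 0, 0]'

```text
time: 4.9
ee_pos: [0.5146, 0.3795, -0.0173]
ee_rot: [-2.348, -2.087, 0.002]
contact_force: [-0.4, -0.5, 0.6]
gripper_width: 0.0385
grip_force: 0.0
```

Call:
apply_moves --series '[0, 0, 0, 0, 0, 0, 0, 0, 0, 0, 0, 0, 0, 0, 0, 0, 0, 0, 0, 0, 0, 0, 0, 0]' --hand -1 --grip_force 80

```text
time: 5.3
ee_pos: [0.5156, 0.3797, -0.0161]
ee_rot: [2.349, 2.086, 0.001]
contact_force: [0.1, 0.5, 3.1]
gripper_width: 0.0198
grip_force: 80.1
```

Call:
apply_moves --series '[0, 0, -30, 0, 0, 0, 0, 0, -70, 0, 0, 0, 0, 0, -110, 0, 0, 0, 0, 0, -150, 0, 0, 0, 0, 0, -150, 0, 0, 0]'

```text
time: 5.8
ee_pos: [0.5183, 0.3817, 0.1386]
ee_rot: [2.348, 2.086, 0.016]
contact_force: [0.8, 0.3, -2.1]
gripper_width: 0.0196
grip_force: 79.5
```

```bash
cat > bar.py <<'E'
from h import *
def bar():
    s=env.sense(); k=cal("wrist"); p,d=env.snapshot("wrist"); c=cloud(d,k); T=R.from_rotvec(s["ee_rot"])
    q=T.inv().apply((c-s["ee_pos"]).reshape(-1,3)).reshape(c.shape)*1000
    hsv=cv2.cvtColor(p,cv2.COLOR_BGR2HSV)
    m=(abs(q[...,1])<16)&(abs(q[...,0])<130)&(q[...,2]<0)&(q[...,2]>-60)&(hsv[...,2]>120)&(d>0)
    n,l,st,ce=cv2.connectedComponentsWithStats(m.astype(np.uint8),connectivity=4); i=1+np.argmax(st[1:,4])
    b=q[l==i]; A=np.c_[b[:,:2],np.ones(len(b))]; co=np.linalg.lstsq(A,b[:,2],rcond=None)[0]
    print("tool-frame bar top: z=%.1f slopes x %.4f y %.4f"%(co[2],co[0],co[1]),"mean",b.mean(0).round(1),"x range",np.percentile(b[:,0],[.5,99.5]).round(1),"rect",cv2.minAreaRect(b[:,:2].astype(np.float32)),st[i])
    print(s["ee_pos"].round(4),s["ee_rot"].round(4),s["gripper_width"],s["contact_force"].round(2),s["q"].round(2)); return s,p
if __name__=="__main__":
    s,p=bar(); cv2.imwrite("pics/w6.png",p)
E
python3 bar.py
```

```text
tool-frame bar top: z=-29.9 slopes x 0.0034 y 0.0007 mean [ 30.7  -1.8 -29.8] x range [-48.9  92.6] rect ((20.88376235961914, -3.27838134765625), (144.91064453125, 24.960437774658203), 0.12470260262489319) [  229    58    51   269 10933]
[0.5183 0.3817 0.1386] [2.3479 2.0862 0.0158] 0.01962374359945417 [ 0.82  0.34 -2.06] [-1.    0.61  0.43  1.88 -0.37  0.72 -0.48]
```

```bash
python3 - <<'E'
from h import *
for w in([.5183,.3817,.42],[.47,.25,.42],[.44,.05,.42],[.42,-.15,.42],[.4055,-.3206,.25]): mv(w,np.radians(-23.5))
s=np.load("scene0.npz"); c=cloud(s["d"],cal("scene")); q=c[(c[...,2]>.14)&(c[...,0]>.35)&(c[...,0]<.8)&(c[...,1]<.45)&(c[...,1]>-.5)]
print(q.min(0),q.max(0)); print([(round(y,2),q[abs(q[:,1]-y)<.025].min(0)[0].round(3),q[abs(q[:,1]-y)<.025].max(0)[2].round(3)) for y in np.arange(-.4,.4,.05) if (abs(q[:,1]-y)<.025).any()])
E
```

```text
shift [   2.2    2.9 -284.1] turn [ 0.0029 -0.0043  0.2926]
shift [-134.3  -29.6 -284.8] turn [ 0.0029 -0.0043  0.2926]
shift [-336.4  -36.  -285.6] turn [ 0.0029 -0.0043  0.2926]
shift [-537.4  -32.4 -286.3] turn [ 0.0029 -0.0043  0.2926]
shift [-709.2  -27.4 -117. ] turn [ 0.0029 -0.0043  0.2926]
[ 0.42485537 -0.49982406  0.14000497] [0.79866453 0.29443204 0.34128835]
[(np.float64(-0.4), np.float64(0.708), np.float64(0.339)), (np.float64(-0.35), np.float64(0.682), np.float64(0.241)), (np.float64(-0.3), np.float64(0.689), np.float64(0.212)), (np.float64(-0.1), np.float64(0.43), np.float64(0.168)), (np.float64(-0.05), np.float64(0.525), np.float64(0.165)), (np.float64(-0.0), np.float64(0.425), np.float64(0.171)), (np.float64(0.05), np.float64(0.53), np.float64(0.323)), (np.float64(0.1), np.float64(0.493), np.float64(0.326)), (np.float64(0.15), np.float64(0.481), np.float64(0.327)), (np.float64(0.2), np.float64(0.481), np.float64(0.326)), (np.float64(0.25), np.float64(0.492), np.float64(0.327)), (np.float64(0.3), np.float64(0.528), np.float64(0.327))]
```

Call:
apply_moves --series '[0, 0, -45, 0, 0, 0, 0, 0, -90, 0, 0, 0, 0, 0, -135, 0, 0, 0, 0, 0, -180, 0, 0, 0.02, -10, -3, -225, 0, 0, 0.04, -30, -8, -262, 0, 0, 0.06, -60, -15, -284, 0, 0, 0.08, -100, -24, -284, 0, 0, 0.1, -142, -30, -285, 0, 0, 0.12, -185, -32, -285, 0, 0, 0.14, -230, -33, -285, 0, 0, 0.16, -275, -35, -285, 0, 0, 0.18, -320, -36, -285, 0, 0, 0.2, -365, -35, -285, 0, 0, 0.22, -410, -34, -285, 0, 0, 0.24, -455, -33, -286, 0, 0, 0.26, -500, -33, -286, 0, 0, 0.28, -540, -32, -286, 0.003, -0.004, 0.29, -575, -31, -286, 0.003, -0.004, 0.293, -610, -30, -270, 0.003, -0.004, 0.293]'

```text
time: 7.85
ee_pos: [0.4134, -0.2235, 0.4032]
ee_rot: [2.626, 1.723, -0.004]
contact_force: [0.8, 1.0, -3.5]
gripper_width: 0.0198
grip_force: 79.6
```

```bash
python3 - <<'E'
from h import *
from bar import bar
s,p=bar(); mv([.4055,-.3206,.25],np.radians(-23.5))
E
```

```text
tool-frame bar top: z=-30.0 slopes x 0.0035 y -0.0017 mean [ 30.6  -1.5 -29.9] x range [-49.5  92.2] rect ((20.69635772705078, -2.5159740447998047), (144.2276153564453, 23.798114776611328), 0.3287540376186371) [  230    58    50   269 10946]
[ 0.4134 -0.2235  0.4032] [ 2.626   1.7229 -0.0044] 0.019808166368918773 [ 0.83  1.01 -3.46] [-0.62  0.1   1.13  1.95 -0.1   1.16  0.14]
shift [-83.5  33.8 151.3] turn [-0.0042  0.0116 -0.0073]
```

Call:
apply_moves --series '[-28, 11, 45, 0, 0, 0, -56, 22, 85, 0, 0, 0, -84, 34, 120, -0.004, 0.012, -0.007, -84, 34, 151, -0.004, 0.012, -0.007, -84, 34, 151, -0.004, 0.012, -0.007, -84, 34, 151, -0.004, 0.012, -0.007]'

```text
time: 8.5
ee_pos: [0.4096, -0.3122, 0.2515]
ee_rot: [-2.616, -1.727, -0.008]
contact_force: [-0.3, -0.4, -2.5]
gripper_width: 0.0199
grip_force: 79.4
```

```bash
python3 - <<'E'
from h import *
from bar import bar
k=cal("wrist"); s,p=bar(); p,d=env.snapshot("wrist"); cv2.imwrite("pics/w7.png",p); np.savez("w7.npz",p=p,d=d)
c=cloud(d,k)
for n,cc in(("wrist",c),):
    L=(cc[...,0]>.3)&(cc[...,0]<.6)&(cc[...,1]>-.5)&(cc[...,1]<-.2); z=cc[...,2]
    for lo,hi in((.087,.1),(.1,.14)):
        m=(L&(z>lo)&(z<hi)).astype(np.uint8); nn,l,st,ce=cv2.connectedComponentsWithStats(m,connectivity=8)
        for i in range(1,nn):
            if st[i,4]>30:
                q=cc[l==i]; r=cv2.minAreaRect((q[:,:2]*1000).astype(np.float32)); print(n,lo,st[i],q.mean(0).round(3),[np.round(t,1) for t in r])
E
```

```text
tool-frame bar top: z=-30.0 slopes x 0.0036 y 0.0015 mean [ 30.6  -1.5 -29.9] x range [-49.4  92.2] rect ((20.543888092041016, 0.26053619384765625), (144.56268310546875, 28.99114990234375), 1.4770658016204834) [  230    58    55   269 10947]
[ 0.4096 -0.3122  0.2515] [-2.6165 -1.7271 -0.0084] 0.01985430219052377 [-0.34 -0.45 -2.53] [-0.15  0.42  0.96  2.06 -0.45  0.89  0.67]
wrist 0.087 [225  68   5  24 106] [ 0.418 -0.211  0.09 ] [array([ 418.2, -210.5]), array([23.6,  4.4]), np.float64(65.2)]
wrist 0.087 [ 287   92   49   50 1859] [ 0.489 -0.283  0.094] [array([ 489. , -283.8]), array([53.6, 53.4]), np.float64(81.0)]
wrist 0.087 [200 119  20   6 104] [ 0.382 -0.244  0.094] [array([ 381.8, -243.3]), array([ 5.5, 21.4]), np.float64(66.1)]
wrist 0.087 [203 195  19   7 101] [ 0.345 -0.327  0.094] [array([ 344.5, -327.4]), array([ 6.2, 22. ]), np.float64(66.7)]
wrist 0.1 [196 141  21  21 296] [ 0.371 -0.269  0.126] [array([ 370.1, -269.3]), array([18.1, 17.2]), np.float64(20.8)]
```

View pics/w7.png

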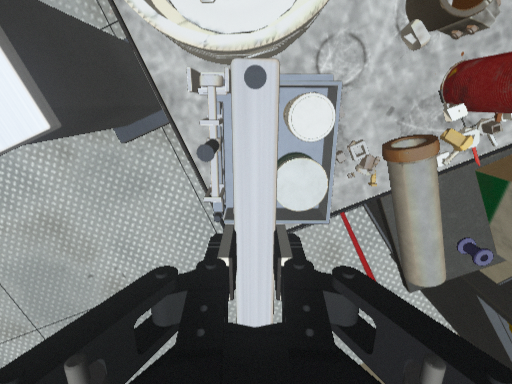

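The view shows the knob at (206,150), the straps at (210,122) and (212,198), and both jars beside the bar. The bar hides the posts but is held straight. Next is the fine alignment in this camera's own frame.

```bash
python3 - <<'E'
from h import *
k=cal("wrist"); s=env.sense(); p,d=env.snapshot("wrist"); c=cloud(d,k); T=R.from_rotvec(s["ee_rot"])
q=T.inv().apply((c-s["ee_pos"]).reshape(-1,3)).reshape(c.shape)*1000
m=(abs(q[...,1])<25)&(abs(q[...,2]+30)<5)&(q[...,0]>20)&(q[...,0]<120)
b=q[m]; print(b[:,0].max(),np.percentile(b[:,0],99.5))
xs,ys=[],[]
for x in range(22,90,4):
    t=b[abs(b[:,0]-x)<2][:,1]; xs.append(x); ys.append((t.min()+t.max())/2)
f=np.polyfit(xs,ys,1); print("line",f,[round(y,1) for y in ys])
bc=np.array([12.6,np.polyval(f,12.6),0])/1000
print("bar centre world",s["ee_pos"]+T.apply(bc), "axis angle",np.degrees(np.arctan2(*(T.apply([1,f[0],0])[[1,0]]))))
ang=66.3; yaw=np.radians(ang-90)-np.arctan(f[0])*0
# target
tx=np.array([.4085,-.3066,.1]); M=tool(yaw) 
if M[:,0]@T.apply([1,0,0])<0: M=tool(yaw+np.pi)
rot=R.from_rotvec([0,0,0]); slope=np.arctan(f[0])
# tool x -> bar axis requires extra turn about world z
c1=T.apply([1,f[0],0]); cur=np.arctan2(c1[1],c1[0]); print("turn about tool z",cur-np.radians(ang))
Tn=R.from_rotvec([0,0,np.radians(ang)-cur])*T
mv(tx-Tn.apply(bc)); print(s["q"].round(2))
print("tilt",T.apply([0,0,1]))
E
```

```text
92.82604573598924 92.53839815087339
line [ 0.00279563 -1.63054784] [np.float64(-1.6), np.float64(-1.5), np.float64(-1.5), np.float64(-1.6), np.float64(-1.5), np.float64(-1.6), np.float64(-1.3), np.float64(-1.6), np.float64(-1.5), np.float64(-1.5), np.float64(-1.4), np.float64(-1.2), np.float64(-1.5), np.float64(-1.6), np.float64(-1.6), np.float64(-1.3), np.float64(-1.3)]
bar centre world [ 0.41491948 -0.30084433  0.25367459] axis angle 66.79951412024978
turn about tool z 0.008718166058561572
shift [ -9.   -4.7 154. ] turn None
[-0.15  0.41  0.97  2.06 -0.45  0.89  0.67]
tilt [ 0.00586426  0.00594587 -0.99996513]
```

Call:
apply_moves --series '[-5, -3, 45, 0, 0, 0.009, -9, -5, 90, 0, 0, 0.009, -9, -5, 130, 0, 0, 0.009, -9, -5, 154, 0, 0, 0.009, -9, -5, 154, 0, 0, 0.009, -9, -5, 154, 0, 0, 0.009]'

```text
time: 9.25
ee_pos: [0.4045, -0.3193, 0.1]
ee_rot: [-2.628, -1.72, -0.013]
contact_force: [0.1, 0.5, -2.3]
gripper_width: 0.0194
grip_force: 79.5
```

```bash
cat > chk.py <<'E'
from h import *
k=cal("wrist"); s=env.sense(); p,d=env.snapshot("wrist"); c=cloud(d,k); T=R.from_rotvec(s["ee_rot"])
bc=T.apply([.0126,-.0016,0])+s["ee_pos"]; ax=T.apply([1,.003,0])
print("bar c",bc.round(4),"ang",np.degrees(np.arctan2(ax[1],ax[0])).round(2),"z",s["ee_pos"][2],s["contact_force"].round(2),"q",s["q"].round(2))
L=(c[...,0]>.3)&(c[...,0]<.6)&(c[...,1]>-.5)&(c[...,1]<-.2); z=c[...,2]
for lo,hi in((.087,.1),(.11,.14)):
    m=(L&(z>lo)&(z<hi)).astype(np.uint8); nn,l,st,ce=cv2.connectedComponentsWithStats(m,connectivity=8)
    for i in range(1,nn):
        if st[i,4]>30:
            q=c[l==i]; r=cv2.minAreaRect((q[:,:2]*1000).astype(np.float32)); print(lo,st[i],q.mean(0).round(4),[np.round(t,1) for t in r])
cv2.imwrite("pics/chk.png",p)
E
python3 chk.py
```

```text
bar c [ 0.4081 -0.3071  0.1001] ang 66.25 z 0.10001700565776667 [ 0.12  0.54 -2.32] q [ 0.09  0.61  0.69  2.19 -0.74  0.59  0.93]
0.087 [199  18  12  50 476] [ 0.4199 -0.2111  0.0914] [array([ 419.5, -211.1]), array([24.3,  5.2]), np.float64(66.8)]
0.087 [128  53  12  15 147] [ 0.3793 -0.2031  0.091 ] [array([ 379., -203.]), array([6.8, 5.9]), np.float64(79.2)]
0.087 [ 319   66   95   95 6910] [ 0.4897 -0.2829  0.0954] [array([ 490.5, -284.2]), array([54.2, 53.9]), np.float64(5.3)]
0.087 [214  95  15  18 244] [ 0.4148 -0.244   0.0943] [array([ 414.4, -243.9]), array([9.5, 8.1]), np.float64(66.5)]
0.087 [285  95  16  18 246] [ 0.4525 -0.2604  0.0942] [array([ 452.9, -260.8]), array([9.5, 8.3]), np.float64(65.7)]
0.087 [154 121  40  11 407] [ 0.3836 -0.2444  0.0949] [array([ 383.1, -244.2]), array([ 5.8, 22. ]), np.float64(66.0)]
0.087 [169 159  23  22 164] [ 0.3774 -0.2681  0.0938] [array([ 376.3, -268.5]), array([ 6. , 15.3]), np.float64(19.9)]
0.087 [168 253  35  15 302] [ 0.3463 -0.3273  0.0942] [array([ 346.2, -328.5]), array([ 7., 22.]), np.float64(65.7)]
0.11 [  207    58    96   269 12214] [ 0.4152 -0.2908  0.1304] [array([ 413.2, -300.8]), array([144.4,  46.5]), np.float64(57.9)]
0.11 [ 140  167   44   41 1298] [ 0.3732 -0.2696  0.1274] [array([ 371.7, -270.2]), array([18.7, 18. ]), np.float64(20.7)]
```

View pics/chk.png

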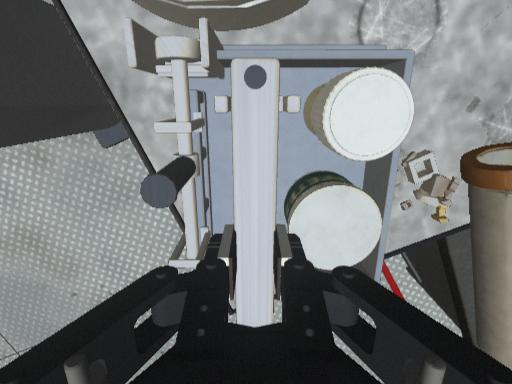

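The cheeks of the far post show at (222,104) and (292,104), straddling the bar at 232-278. A 1.6 mm shift is needed, then I lower.

Call:
apply_moves --series '[0.5, 1.6, 10, 0, 0, 0, 0.5, 1.6, 20, 0, 0, 0, 0.5, 1.6, 30, 0, 0, 0, 0.5, 1.6, 36, 0, 0, 0, 0.5, 1.6, 40, 0, 0, 0, 0.5, 1.6, 40, 0, 0, 0]'

```text
time: 9.9
ee_pos: [0.4045, -0.3186, 0.0588]
ee_rot: [-2.627, -1.715, -0.013]
contact_force: [-0.7, 2.2, 3.9]
gripper_width: 0.0198
grip_force: 80.2
```

```bash
python3 chk.py | head -12
```

```text
bar c [ 0.4081 -0.3064  0.0589] ang 66.11 z 0.05881610920362919 [-0.7   2.24  3.91] q [ 0.16  0.67  0.6   2.2  -0.83  0.51  1.  ]
0.087 [180   0  17  59 779] [ 0.4194 -0.2125  0.0913] [array([ 419.2, -212.2]), array([22.2,  5.4]), np.float64(66.5)]
0.087 [ 85  38  19  22 303] [ 0.3795 -0.2031  0.0908] [array([ 378.8, -202.5]), array([7.6, 6. ]), np.float64(61.2)]
0.087 [  339    55   127   125 12079] [ 0.4895 -0.2824  0.0954] [array([ 490.2, -284.4]), array([54. , 54.2]), np.float64(10.9)]
0.087 [  207    58    96   269 11932] [ 0.4152 -0.2903  0.0892] [array([ 413.5, -299.9]), array([144.1,  46.4]), np.float64(57.4)]
0.087 [202  94  20  24 439] [ 0.415  -0.244   0.0941] [array([ 414.6, -243.8]), array([9.8, 8.1]), np.float64(65.9)]
0.087 [295  94  21  24 448] [ 0.4524 -0.2603  0.0941] [array([ 452.8, -260.6]), array([9.8, 8.1]), np.float64(65.6)]
0.087 [123 128  54  16 722] [ 0.3838 -0.2445  0.0948] [array([ 383.1, -244.4]), array([ 6.1, 22.2]), np.float64(66.7)]
0.087 [141 176  35  31 359] [ 0.3774 -0.2682  0.0939] [array([ 376.3, -268.4]), array([ 6.5, 15.4]), np.float64(22.1)]
0.11 [  95  191   66   60 2707] [ 0.3738 -0.2694  0.1267] [array([ 371.8, -270.2]), array([18.8, 18.2]), np.float64(21.0)]
0.11 [ 110  251  124  100 4691] [ 0.3775 -0.3028  0.13  ] [array([ 376.2, -306.3]), array([27.1, 39.9]), np.float64(69.1)]
0.11 [ 276  252  122   99 4671] [ 0.4315 -0.3265  0.13  ] [array([ 429.7, -329.7]), array([27. , 39.1]), np.float64(64.6)]
```

Call:
apply_moves --series '[0, 0, 0, 0, 0, 0, 0, 0, 0, 0, 0, 0, 0, 0, 0, 0, 0, 0, 0, 0, 0, 0, 0, 0]' --hand -0.15

```text
time: 10.35
ee_pos: [0.405, -0.319, 0.0587]
ee_rot: [-2.628, -1.717, -0.011]
contact_force: [0.0, -0.4, -0.5]
gripper_width: 0.0364
grip_force: 0.0
```

Call:
apply_moves --series '[0, 0, -15, 0, 0, 0, 0, 0, -40, 0, 0, 0, 0, 0, -80, 0, 0, 0, 0, 0, -120, 0, 0, 0, 0, 0, -120, 0, 0, 0, 0, 0, -120, 0, 0, 0]'

```text
time: 10.95
ee_pos: [0.4049, -0.3196, 0.1794]
ee_rot: [-2.628, -1.719, -0.013]
contact_force: [-0.2, 0.1, 0.7]
gripper_width: 0.0363
grip_force: 0.0
```

```bash
python3 chk.py; python3 - <<'E'
from h import *
k=cal("wrist"); p,d=env.snapshot("wrist"); c=cloud(d,k); z=c[...,2]
# bar top at 0.089
h=cv2.cvtColor(p,cv2.COLOR_BGR2HSV)
m=(z>.084)&(z<.0925)&(abs(c[...,0]-.41)<.07)&(abs(c[...,1]+.307)<.1)
n,l,st,ce=cv2.connectedComponentsWithStats(m.astype(np.uint8),connectivity=4); i=1+np.argmax(st[1:,4]); q=c[l==i]
print("BAR",st[i],q.mean(0).round(4),cv2.minAreaRect((q[:,:2]*1000).astype(np.float32)))
A=np.c_[q[:,:2]-[.41,-.307],np.ones(len(q))]; print(np.linalg.lstsq(A,q[:,2],rcond=None)[0])
E
```

```text
bar c [ 0.4085 -0.3075  0.1795] ang 66.2 z 0.17937969532672973 [-0.17  0.12  0.66] q [-0.03  0.51  0.86  2.13 -0.59  0.75  0.8 ]
0.087 [217  46   7  33 200] [ 0.4196 -0.2115  0.0914] [array([ 419.4, -211. ]), array([24.3,  5.1]), np.float64(67.1)]
0.087 [168  69   8  10  60] [ 0.379  -0.203   0.0909] [array([ 378.8, -202.7]), array([7.1, 4.9]), np.float64(71.0)]
0.087 [ 298   77   65   66 3202] [ 0.49   -0.2834  0.0954] [array([ 490.2, -284.3]), array([54., 54.]), np.float64(5.7)]
0.087 [ 241   78   26  167 3800] [ 0.4112 -0.2992  0.0888] [array([ 408.4, -305.8]), array([158.5,  21.9]), np.float64(66.2)]
0.087 [226  97  10  12 108] [ 0.4147 -0.2438  0.0944] [array([ 414.4, -243.8]), array([9. , 7.6]), np.float64(66.7)]
0.087 [275  97  10  12 112] [ 0.4526 -0.2604  0.0941] [array([ 452.7, -260.6]), array([9. , 7.7]), np.float64(66.3)]
0.087 [185 115  27   7 183] [ 0.3835 -0.2442  0.0951] [array([ 383., -244.]), array([ 5.4, 22.1]), np.float64(65.3)]
0.087 [194 141  16  15  54] [ 0.3772 -0.2681  0.0937] [array([ 376.2, -268.1]), array([ 5.3, 14.9]), np.float64(23.9)]
0.087 [192 211  24   9 158] [ 0.3467 -0.3279  0.0945] [array([ 346.3, -328.2]), array([ 5.9, 21.8]), np.float64(66.9)]
0.087 [230 223   9  12  95] [ 0.3675 -0.3523  0.0933] [array([ 366.8, -353.2]), array([9.9, 8. ]), np.float64(65.3)]
0.087 [273 223   8  12  91] [ 0.4053 -0.3689  0.0934] [array([ 405.1, -369.8]), array([9.6, 7.3]), np.float64(63.8)]
0.11 [180 145  26  26 502] [ 0.3726 -0.2698  0.1282] [array([ 371.6, -270.1]), array([17.9, 17.7]), np.float64(18.9)]
BAR [ 242   78   26  168 3926] [ 0.4113 -0.2993  0.0887] ((408.4228515625, -305.6109313964844), (158.93531799316406, 22.008708953857422), 66.17121887207031)
[-0.00353433  0.00020371  0.0887446 ]
```

The bar sits 1.6 mm off centre across and 0.5 mm along, level, and released. Now the knob, at (0.3718, -0.2701).

```bash
python3 - <<'E'
from h import *
mv([.3733,-.2708,.16],np.radians(-23.7)); mv([.3733,-.2708,.078],np.radians(-23.7))
E
```

```text
shift [ 31.4 -47.2  18.1] turn [-0.0002 -0.0084  0.0011]
shift [ 30.7 -47.1 100.1] turn [-0.0002 -0.0084  0.0011]
```

Call:
apply_moves --series '[16, -24, 5, 0, -0.008, 0.001, 31, -47, 20, 0, -0.008, 0.001, 31, -47, 50, 0, -0.008, 0.001, 31, -47, 60, 0, -0.008, 0.001, 31, -47, 60, 0, -0.008, 0.001, 31, -47, 60, 0, -0.008, 0.001]'

```text
time: 11.65
ee_pos: [0.3742, -0.2729, 0.1188]
ee_rot: [2.63, 1.715, -0.0]
contact_force: [0.8, 0.3, 0.4]
gripper_width: 0.0364
grip_force: 0.0
```

```bash
python3 - <<'E'
from h import *
k=cal("wrist"); s=env.sense(); p,d=env.snapshot("wrist"); cv2.imwrite("pics/kn.png",p); c=cloud(d,k)
print(s["ee_pos"].round(4),s["q"].round(2),s["contact_force"].round(2))
q=R.from_rotvec(s["ee_rot"]).inv().apply((c-s["ee_pos"]).reshape(-1,3)).reshape(c.shape)*1000
m=(c[...,2]>.1)&(c[...,2]<.132)&(abs(q[...,0])<40)&(abs(q[...,1])<40)
n,l,st,ce=cv2.connectedComponentsWithStats(m.astype(np.uint8),connectivity=4)
for i in range(1,n):
    if st[i,4]>60: b=q[l==i]; print(st[i],b.mean(0).round(1),b.min(0).round(1),b.max(0).round(1))
E
```

```text
[ 0.3742 -0.2729  0.1188] [-0.01  0.54  0.74  2.29 -0.71  0.56  0.87] [0.82 0.34 0.36]
[ 236  200   32   44 1007] [ 3.8 -3.5 -5.7] [ -7.6 -12.6 -13.1] [11.   6.  18.7]
```

View pics/kn.png

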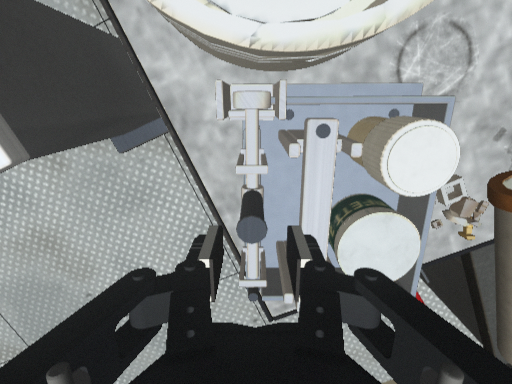

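The view shows the knob cap at (252,230), between the fingers at (210,260) and (297,260), with the bar well to the right. I'll centre, narrow the opening, descend and grip.

Call:
apply_moves --series '[2, -2, 0, 0, 0, 0, 2, -2, 0, 0, 0, 0, 2, -2, 20, 0, 0, 0, 2, -2, 35, 0, 0, 0, 2, -2, 40, 0, 0, 0, 2, -2, 40, 0, 0, 0]' --hand -0.3

```text
time: 12.3
ee_pos: [0.3729, -0.2693, 0.0787]
ee_rot: [2.63, 1.717, 0.001]
contact_force: [-1.3, 0.3, 0.5]
gripper_width: 0.0301
grip_force: 0.0
```

Call:
apply_moves --series '[0, 0, 0, 0, 0, 0, 0, 0, 0, 0, 0, 0, 0, 0, 0, 0, 0, 0, 0, 0, 0, 0, 0, 0]' --hand -1 --grip_force 60

```text
time: 12.7
ee_pos: [0.3736, -0.2698, 0.0794]
ee_rot: [2.628, 1.716, 0.002]
contact_force: [0.4, 0.1, 3.5]
gripper_width: 0.0154
grip_force: 58.4
```

Call:
apply_moves --series '[0, 0, -6, 0, 0, 0, 0, 0, -12, 0, 0, 0, 0, 0, -12, 0, 0, 0]'

```text
time: 13.0
ee_pos: [0.3735, -0.2698, 0.0915]
ee_rot: [2.628, 1.716, 0.001]
contact_force: [2.1, -0.8, -2.4]
gripper_width: 0.0152
grip_force: 58.5
```

Call:
apply_moves --series '[-8, 0, 0, 0, 0, 0, -16, 0, 0, 0, 0, 0, -24, 0, 0, 0, 0, 0, -31, 0, 0, 0, 0, 0, -31, 0, 0, 0, 0, 0]'

```text
time: 13.5
ee_pos: [0.3603, -0.2996, 0.091]
ee_rot: [2.629, 1.713, -0.0]
contact_force: [3.1, -1.9, -2.3]
gripper_width: 0.0155
grip_force: 58.5
```

```bash
python3 - <<'E'
from h import *
k=cal("wrist"); s=env.sense(); p,d=env.snapshot("wrist"); cv2.imwrite("pics/dr.png",p); c=cloud(d,k)
print(s["ee_pos"].round(4),s["ee_rot"].round(3),s["q"].round(2),s["contact_force"].round(2),s["gripper_width"])
# planned gate opening, hinge from straps: mid straps gate y=86
T=R.from_rotvec(s["ee_rot"]); H=np.array([.3647,-.2864])-.086*np.array([.402,.9157]); print("hinge",H, "r",np.hypot(*(s["ee_pos"][:2]-H)))
v=s["ee_pos"]-np.r_[H,s["ee_pos"][2]]
for a in(.1,.2,.3,.4,.44): 
    t=R.from_rotvec([0,0,a]).apply(v)-v; print(a,(T.inv().apply(t)*1000).round(1),"world",(s["ee_pos"]+t).round(3),"r",np.hypot(*(s["ee_pos"]+t)[:2]).round(3))
print(T.inv().apply([0,0,1]).round(3))
E
```

```text
[ 0.3603 -0.2996  0.091 ] [ 2.629  1.713 -0.   ] [ 0.12  0.58  0.66  2.29 -0.77  0.5   0.99] [ 3.13 -1.89 -2.29] 0.015484036614963849
hinge [ 0.330128  -0.3651502] r 0.07213413030400367
0.1 [-0.2 -7.2 -0. ] world [ 0.354 -0.297  0.091] r 0.462
0.2 [ -1.2 -14.4  -0. ] world [ 0.347 -0.295  0.091] r 0.455
0.3 [ -2.9 -21.4  -0.1] world [ 0.34  -0.294  0.091] r 0.449
0.4 [ -5.2 -28.2  -0.1] world [ 0.332 -0.293  0.091] r 0.443
0.44 [ -6.4 -30.8  -0.1] world [ 0.33  -0.293  0.091] r 0.441
[-0.002  0.003 -1.   ]
```

View pics/dr.png

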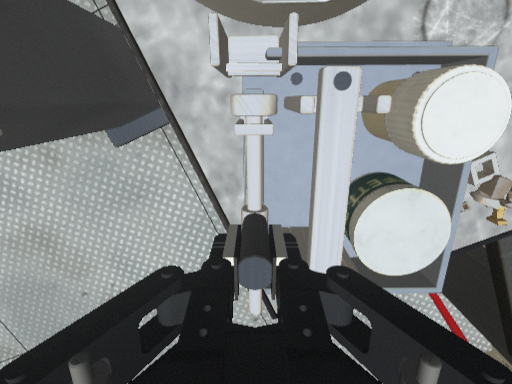

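The bolt head at (254,104) is well clear of the keeper at (255,65), and the bar is undisturbed. Now I'll swing the gate open along its arc.

Call:
apply_moves --series '[0, -3.6, 0, 0, 0, -0.05, 0, -7.2, 0, 0, 0, -0.1, -0.6, -10.8, 0, 0, 0, -0.15, -1.2, -14.4, 0, 0, 0, -0.2, -2, -18, 0, 0, 0, -0.25, -2.9, -21.4, 0, 0, 0, -0.3, -4, -24.8, 0, 0, 0, -0.35, -5.2, -28.2, 0, 0, 0, -0.4, -6.1, -30.2, 0, 0, 0, -0.43, -6.1, -30.2, 0, 0, 0, -0.43, -6.1, -30.2, 0, 0, 0, -0.43, -6.1, -30.2, 0, 0, 0, -0.43]'

```text
time: 14.75
ee_pos: [0.3308, -0.2913, 0.0908]
ee_rot: [2.202, 2.237, 0.0]
contact_force: [3.9, -1.0, -2.7]
gripper_width: 0.0153
grip_force: 58.5
```

```bash
python3 - <<'E'
from h import *
k=cal("wrist"); s=env.sense(); p,d=env.snapshot("wrist"); cv2.imwrite("pics/op.png",p); c=cloud(d,k); z=c[...,2]
print(s["ee_pos"].round(4),s["ee_rot"].round(3),s["q"].round(2),s["contact_force"].round(2),s["gripper_width"],s["grip_force"],s["joint_velocities"].round(3))
H=np.array([.3301,-.3652]); v=s["ee_pos"][:2]-H; print("r",np.hypot(*v),"angle",np.arctan2(v[1],v[0])-np.radians(66.3))
m=(z>.084)&(z<.0925)&(abs(c[...,0]-.41)<.07)&(abs(c[...,1]+.307)<.1)
n,l,st,ce=cv2.connectedComponentsWithStats(m.astype(np.uint8),connectivity=4)
for i in range(1,n):
    if st[i,4]>150: q=c[l==i]; print("BAR?",st[i],q.mean(0).round(4),cv2.minAreaRect((q[:,:2]*1000).astype(np.float32)))
E
```

```text
[ 0.3308 -0.2913  0.0908] [2.202 2.237 0.   ] [ 0.23  0.52  0.52  2.34 -0.66  0.42  1.33] [ 3.94 -0.96 -2.71] 0.015256170685998747 58.5024718567729 [ 0.001  0.001 -0.003  0.001  0.001  0.     0.   ]
r 0.0738962134446493 angle 0.40404184907044205
BAR? [400  87  31  29 425] [ 0.4166 -0.2144  0.0899] ((417.4044494628906, -214.35084533691406), (16.93640899658203, 5.800756454467773), 67.871826171875)
BAR? [ 340  128  120  151 5627] [ 0.4196 -0.2756  0.0885] ((418.98004150390625, -280.17755126953125), (103.67217254638672, 22.90624237060547), 66.40965270996094)
BAR? [445 170  19  18 176] [ 0.4495 -0.2591  0.0882] ((449.5629577636719, -259.4786071777344), (10.050786018371582, 3.8575031757354736), 74.47502136230469)
BAR? [460 178  46  73 797] [ 0.4682 -0.2782  0.0885] ((469.89453125, -283.0860595703125), (48.19957733154297, 16.285015106201172), 85.14614868164062)
```

View pics/op.png

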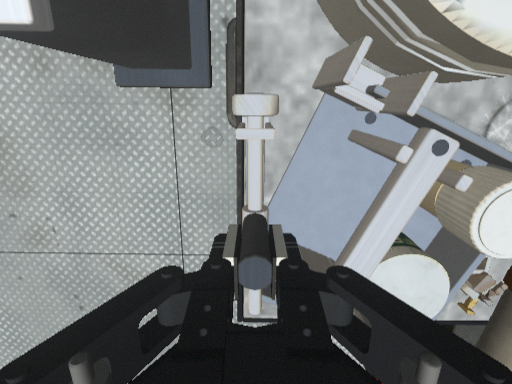

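The gate is open about 0.41 rad, with the bolt head at (255,103) pulled back near its strap. The bar is still in its notches and the arm is still, so I'm handing in.

```bash
python3 -c "
from bench import env
print(env.close_job())"
```

```text
the job is handed in; nothing more can be done
None
```

I've handed the job in; no verdict came back. My last measurements, at 14.8 s, put the bar in both notches, released and about 2 mm off centre, the bolt drawn about 31 mm, and the gate held still at about 0.41 rad.

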